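Fit the missing spring on the block press

ROBOT

A 7-joint arm with a two-finger parallel gripper is mounted at the origin on a cart in front of the work surface, level with it; the furniture and walls round the work are solid. World frame = base frame: x ahead of the robot, y to its left, z up, the work surface at z = 0. Lengths are in m, angles in rad, forces in N, time in s.
With the tool pointing down it reaches from about 0.425 to 0.925 m from the base axis. Payload 6.8 kg.
Tool frame: the origin (TCP) lies midway between the tips of the shut fingers; the grasp point (between the pads) lies r.grasp_offset behind it (r.grasp_offset is the distance from the TCP to the grasp point, in m); z points along the fingers, y is the direction in which the jaws open and shut (so a half turn about z gives the same grasp; the last joint's range is limited). The gripper opens to 85 mm and grips with 20 to 120 N. Pads are 22 mm wide; open, the fingers measure 114 mm over their backs; the gripper's body (76 mm by 85 mm) begins 54 mm behind the grasp point. The pads swing forward as they close: fully open they stand 13 mm farther back than shut.
Start: joints at [1.212, 0.477, 0.022, 1.555, -0.011, 1.109, -0.083], TCP at [0.168, -0.654, 0.231] pointing down, gripper open.
Joint ranges: [-2.96, 2.96], [-0.34, 2.1], [-1.41, 1.46], [0.24, 2.44], [-1.37, 4.51], [0.17, 1.92], [-2.96, 2.96]. Speed limits (rad/s): [2.39, 2.39, 3.14, 3.14, 3.14, 3.14, 3.14].

INTERFACE

Orientations are given as a rotation vector (axis times angle).
In Python, from bench import r gives the robot as it stands. The module is installed in compiled form; this text tells all that it offers.
- The arm moves only by the tool send_rows, never from a script. Its argument "moves" is one flat list of numbers, 4 for each row, row after row: the shift along the tool's x, y, z in mm, then the turn about the tool's z in degrees. A call has 1 to 8 rows; each row is the pose to reach, as a shift and turn from the pose commanded when the call began, along the tool's axes at that moment; what a row does not reach only later rows make up. A row lasts 1/8 s, in which the tool goes at most 62.5 mm and 10.7 degrees, less where a joint would pass 70% of its speed; a pose out of reach is approached as far as the arm can. A call with a gripper value outside its range is refused whole. "hand" is the closure, from 0 (fully open) to 1 (shut), set as the call begins (left out, the last holds). The fingers move at their own pace and stop on an object; "newtons" is the grip in N (left out, the last holds). Time passes only in rows, so rows that repeat a pose let the fingers close. It gives the time, the measured TCP pose, the force and the opening at its end, in the units of the state.
- r.get_obs(): the state, without advancing time (a new reading comes with each control period).
- r.grab_frame(name): name is "scene" or "top"; returns a dict with "img" (400x640x3 uint8, red, green, blue), "mtx" (3x3 intrinsics, pixels), "world_to_cam" (4x4, takes a point from world to camera coordinates). Camera axes: x right, y up, looking along -z (the intrinsics and any distortion apply to the point x, -y, -z); pixel columns grow to the right and rows downward; lengths in m; the calibration is good to about 2 mm. A picture is of the moment at which its call begins. There is no depth.
- r.hand_in(): hands the job in, once; it reports no verdict.
The state is a dict: "clock": time; "joints": joint angles; "qvel": joint speeds; "tau": joint torques, N m; "tcp_pos": TCP position; "orientation": TCP orientation; "contact_force": force on the tool from outside, world axes, zero at the start; "moment": the same for the moment, N m; "grip_width": finger opening in m.
Only numpy, scipy, OpenCV 4.12 (cv2) and the standard library are available. Lean on these libraries where they do the work, as an engineer would, in place of code of your own. Each camera call takes 0.05 s, during which the arm holds its last target.

TASK

The small printing press has lost the spring from one of its two upright guide rods. Pick up the loose spring that matches the one still fitted, thread it over the bare rod and leave it standing straight, fully down on the collar at the rod's foot. Leave the slim spring where it is.

Things in the scene. Friction and masses are not known exactly. Their poses are not given: they have to be found in the camera images.
- wide_spring_mid (a point): The wide loose compression spring of bare steel wire, standing upright on the table: outer diameter 46 mm, clear bore 34 mm, 60 mm tall, wire 5 mm thick, stiff (it does not compress), about 60 g, both ends alike. The point is its centre, on its axis half-way up (30 mm above its foot); z runs along its axis. It matches the spring already on the press.
- bare_seat (a point): The foot of the bare guide rod: on the rod's axis at the top face of its round collar (48 mm in diameter), 24 mm above the table, where the spring must sit. From here the steel rod, 14 mm in diameter with a rounded tip, rises 72 mm along z. The other rod, equally tall and with its spring (46 mm in diameter) on, stands 130 mm away towards -x of this frame.
- slim_spring_mid (a point): The slim loose steel spring, too narrow for the rod: outer diameter 21 mm, 45 mm tall, standing upright on the table. The point is its centre, 22.5 mm above its foot. It and the wide spring may have changed places.
- press: The fixed press: a grey base 200 x 100 x 18 mm with a wooden bed between its two upright guide rods. Origin at the centre of its underside, on the table; x runs along its long side towards the bare rod, 65 mm from the centre. It may be turned any way round.

How it is judged:
At the end, for the whole second after the job is handed in: The wide spring is round the bare rod, its axis within 14 mm and 10 degrees of the rod's, its foot within 5 mm of the collar's top face, at rest. The slim spring is within 40 mm of where it stood (horizontal distance between wide_spring_mid and bare_seat below 0.014 m and z of wide_spring_mid in the frame of bare_seat between 0.025 and 0.035 m and angle between the z axis of wide_spring_mid and the z axis of bare_seat, either way round below 0.175 rad and linear speed of wide_spring below 0.03 m/s); the robot touches nothing.
It fails at once if the slim spring is moved more than 40 mm (distance of slim_spring_mid from where it was at the start of the episode above 0.04 m).
It also fails if it takes over 40 s, if anything falls off the work surface, if the arm or the gripper's body presses on something with over 40 N, if the wrist force passes 120 N, or if a joint passes its speed limit or range.

## Working session

There is one attempt and no reset: what is moved stays moved. The work goes in short steps, Python scripts to look and compute and a tool call to move; the robot and the scene stay as the last step left them, time stands still between calls to the robot, and variables do not carry over. Pictures are saved under pics/ and viewed, and the job is handed in when it is done.

Besides the shell and the picture viewer there is one more tool, called after "Call:" as name(argument=value, ...) on one line, values as JSON. send_rows: Moves the arm, as the interface text tells. Its arguments: {"type":"object","properties":{"moves":{"type":"array"},"hand":{"type":"number"},"newtons":{"type":"number"}},"required":["moves"]}

```bash
mkdir -p pics; python3 - <<'E'
from bench import r
import cv2,pickle
o=r.get_obs();print({k:o[k] for k in('clock','tcp_pos','orientation','grip_width')},r.grasp_offset)
d={}
for n in('scene','top'):
    f=r.grab_frame(n);d[n]=f;cv2.imwrite(f'pics/{n}0.png',f['img'][:,:,::-1]);print(n,f.keys(),f['mtx'],f['world_to_cam'])
pickle.dump(d,open('f0.pkl','wb'))
E
```

```text
{'clock': 0.0, 'tcp_pos': array([ 0.16733948, -0.65331945,  0.2303233 ]), 'orientation': array([-3.11516139e+00, -3.92648508e-01,  5.90301345e-04]), 'grip_width': 0.08544454272107216} 0.0187
scene dict_keys(['img', 'mtx', 'world_to_cam']) [[515.98236586   0.         318.62326615]
 [  0.         515.98236586 201.22106613]
 [  0.           0.           1.        ]] [[-0.51397929 -0.85761354 -0.01800859  0.29441959]
 [ 0.48305146 -0.30672034  0.82011214 -0.31160435]
 [-0.70886287  0.41282158  0.57191937 -0.9251417 ]
 [ 0.          0.          0.          1.        ]]
top dict_keys(['img', 'mtx', 'world_to_cam']) [[438.17612145   0.         316.14216913]
 [  0.         438.17612145 197.16494856]
 [  0.           0.           1.        ]] [[-0.03945573 -0.99921526  0.00347965  0.04703818]
 [ 0.9726755  -0.03760994  0.2291023  -0.52812597]
 [-0.22879165  0.01242397  0.97339613 -0.86114807]
 [ 0.          0.          0.          1.        ]]
```

View pics/scene0.png

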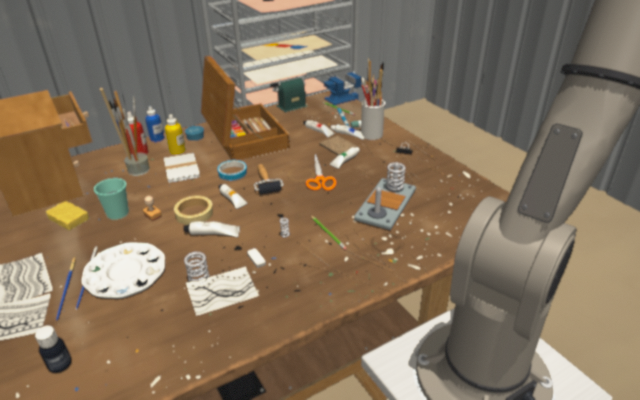

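View pics/top0.png

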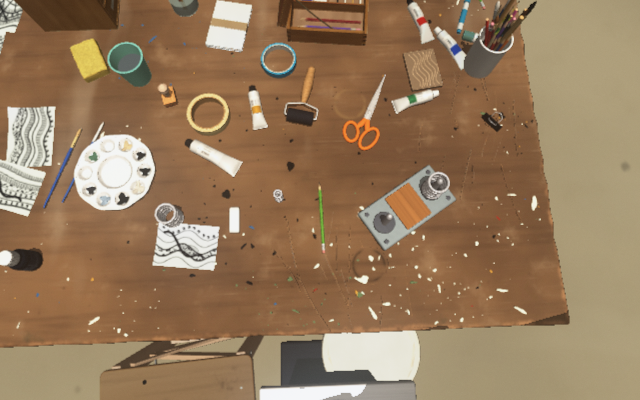

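Top view: the wide spring is near (169,215), the slim one near (279,195), the bare rod near (385,222) and the fitted one near (435,185). I'll zoom in on these.

```bash
python3 - <<'E'
import cv2,pickle,numpy as np
d=pickle.load(open('f0.pkl','rb'))
t=d['top']['img'][:,:,::-1];s=d['scene']['img'][:,:,::-1]
def c(i,x,y,w=66,h=50):return cv2.resize(i[y:y+h,x:x+w],(396,300),interpolation=cv2.INTER_CUBIC)
o=np.vstack([np.hstack([c(t,140,190),c(t,356,196)]),np.hstack([c(s,165,240),c(s,350,180)])])
cv2.imwrite('pics/z1.png',o)
E
```

```text
(no output)
```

View pics/z1.png

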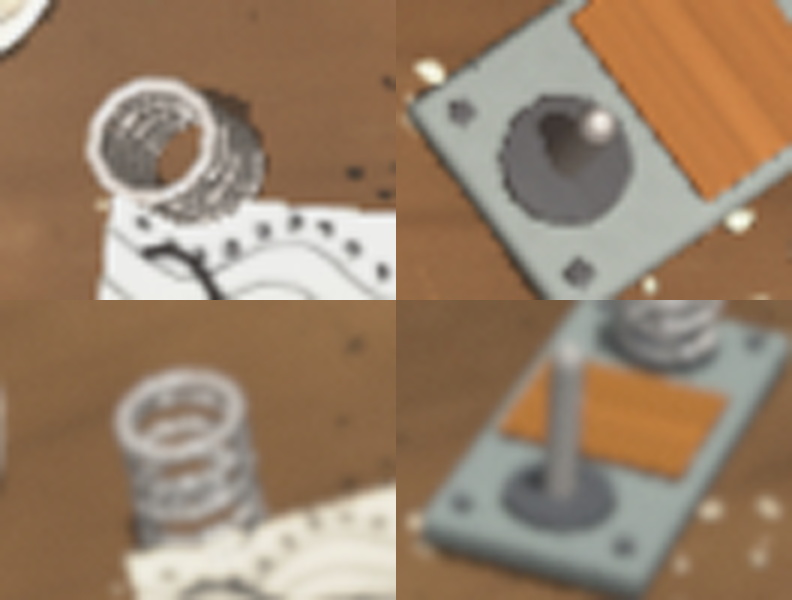

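```bash
cat > h.py <<'E'
import numpy as np
def ray(f,u,v):
    K=f['mtx'];W=np.array(f['world_to_cam']);R=W[:3,:3];t=W[:3,3]
    d=np.linalg.solve(K,[u,v,1.]);d=R.T@np.array([d[0],-d[1],-d[2]]);return -R.T@t,d
def onz(f,u,v,z):
    o,d=ray(f,u,v);return o+d*(z-o[2])/d[2]
def tri(a,b):
    A=np.zeros((3,3));B=np.zeros(3)
    os=[]
    for f,u,v in(a,b):
        o,d=ray(f,u,v);d/=np.linalg.norm(d);P=np.eye(3)-np.outer(d,d);A+=P;B+=P@o;os.append((o,d))
    x=np.linalg.solve(A,B);return x,[np.linalg.norm((np.eye(3)-np.outer(d,d))@(x-o)) for o,d in os]
def proj(f,p):
    W=np.array(f['world_to_cam']);c=W[:3,:3]@p+W[:3,3];q=f['mtx']@np.array([c[0],-c[1],-c[2]]);return q[:2]/q[2]
E
python3 - <<'E'
import pickle,cv2,numpy as np
from h import *
d=pickle.load(open('f0.pkl','rb'));T=d['top'];S=d['scene']
h=-.42
for n,a,b,z in [('ring',(165.5,213.5),(195.3,259.2),.059),('collar',(384.3,222.7),(377.2,212.2),.024),('tip',(389.7,217),(378.7,188.7),.094)]:
    a=np.array(a)+h;b=np.array(b)+h
    print(n,onz(T,*a,z).round(4),onz(S,*b,z).round(4),tri((T,*a),(S,*b)))
t=T['img'].astype(int)
# collar mask + base mask in top
g=t[190:255,350:460]; 
hsv=cv2.cvtColor(T['img'],cv2.COLOR_RGB2HSV)
m=((hsv[...,1]<45)&(hsv[...,2]<125)).astype(np.uint8);m[:205]=0;m[240:]=0;m[:,:368]=0;m[:,402:]=0
n,l,s,c=cv2.connectedComponentsWithStats(m)
for i in range(1,n):
    if s[i,4]>60:
        ct=max(cv2.findContours((l==i).astype(np.uint8),0,1)[0],key=cv2.contourArea);print('collar',s[i],cv2.fitEllipse(ct), onz(T,*cv2.fitEllipse(ct)[0],.024))
m=((hsv[...,1]<60)&(hsv[...,2]>90)&(hsv[...,2]<200)).astype(np.uint8)
m[:160]=0;m[255:]=0;m[:,:350]=0;m[:,465:]=0
m=cv2.morphologyEx(m,cv2.MORPH_OPEN,np.ones((3,3),np.uint8))
ct=max(cv2.findContours(m,0,1)[0],key=cv2.contourArea);b=cv2.boxPoints(cv2.minAreaRect(ct));P=np.array([onz(T,*q,.018) for q in b]);print(b,P.round(3),np.linalg.norm(np.diff(P,axis=0),axis=1),P.mean(0))
for n,q,z in(('slim',(279,193),.045),('fittedtop',(438,181),.084)):print(n,onz(T,*q,z))
# wide ring: bright pixels
m=((hsv[...,1]<50)&(hsv[...,2]>150)).astype(np.uint8);
print('\n'.join(''.join('#' if v else '.' for v in row) for row in m[198:232,150:190]))
E
```

```text
ring [0.5081 0.3432 0.059 ] [0.5092 0.3471 0.059 ] (array([0.50951174, 0.34536842, 0.05729662]), [np.float64(0.0017845848058803248), np.float64(0.0017845848058802706)])
collar [ 0.4768 -0.1184  0.024 ] [ 0.4772 -0.1136  0.024 ] (array([ 0.47840727, -0.11711448,  0.02187945]), [np.float64(0.002025285152803062), np.float64(0.0020252851528029703)])
tip [ 0.4762 -0.1184  0.094 ] [ 0.478  -0.1147  0.094 ] (array([ 0.47745985, -0.11685508,  0.09347612]), [np.float64(0.0020443550980670773), np.float64(0.002044355098067124)])
collar [373 212  22  21 312] ((383.2757568359375, 222.5969696044922), (19.409351348876953, 21.25835609436035), 132.0934600830078) [ 0.47620428 -0.117033    0.024     ]
[[356.91943 213.45639]
 [430.0067  162.29532]
 [456.36243 199.94632]
 [383.27515 251.10739]] [[ 0.5   -0.062  0.018]
 [ 0.61  -0.233  0.018]
 [ 0.521 -0.283  0.018]
 [ 0.415 -0.113  0.018]] [0.20416533 0.10177469 0.20003264] [ 0.51172376 -0.17292245  0.018     ]
slim [0.54563673 0.10550241 0.045     ]
fittedtop [ 0.5488311 -0.2269553  0.084    ]
........................................
...................
[... 633 characters left out ...]
...
.....##................###.#............
.....##................###.###..........
.....###..............###.#..#..........
......##..............#####.#...........
......###............#####.##...........
.......####........####....#....#.......
........#####....#####....##..###.......
.........############...###....#........
........############..#.###...###..#....
........########..###.......############
........#########.....#.#.##############
........#####.#####....################.
........#####..########################.
........#########################..#####
........################################
.......##########..#########.###########
.......#######......########..##########
```

```bash
python3 - <<'E'
from bench import r
from scipy.spatial.transform import Rotation as Ro
import numpy as np
o=r.get_obs();R=Ro.from_rotvec(o['orientation']).as_matrix();print(R.round(4))
p=o['tcp_pos']
for q in([.43,-.45,.231],[.56,-.1,.231],[.509,.345,.13]):
    q=np.array(q);print(q,(R.T@(q-p)*1000).round(1))
E
```

```text
[[ 9.687e-01  2.482e-01 -5.000e-04]
 [ 2.482e-01 -9.687e-01  1.600e-03]
 [-1.000e-04 -1.700e-03 -1.000e+00]]
[ 0.43  -0.45   0.231] [ 304.9 -131.8   -0.4]
[ 0.56  -0.1    0.231] [ 5.177e+02 -4.386e+02  1.000e-01]
[0.509 0.345 0.13 ] [ 578.7 -882.2  101.8]
```

Call:
send_rows(moves=[50,-22,0,0,101,-44,0,0,152,-66,0,0,203,-88,0,0,254,-110,0,0,305,-132,0,0,340,-182,0,0,375,-230,0,0], hand=0)

```text
clock: 1.1
tcp_pos: [0.4743, -0.336, 0.2308]
orientation: [-3.116, -0.393, 0.001]
contact_force: [0.4, -0.1, 1.0]
grip_width: 0.0857
```

Call:
send_rows(moves=[36,-50,0,0,71,-102,0,0,107,-154,0,0,143,-208,0,0,153,-268,0,0,163,-328,0,0,173,-388,0,0,180,-440,0,0])

```text
clock: 2.1
tcp_pos: [0.5381, 0.1353, 0.2311]
orientation: [-3.117, -0.395, 0.001]
contact_force: [1.3, -0.1, -0.4]
grip_width: 0.0853
```

```bash
cat > go.py <<'E'
from bench import r
from scipy.spatial.transform import Rotation as Ro
import numpy as np,sys
o=r.get_obs();R=Ro.from_rotvec(o['orientation']).as_matrix()
print(o['clock'],o['tcp_pos'].round(4),o['joints'].round(2),'w',round(o['grip_width'],4),'F',np.round(o['contact_force'],1),'z',R[:,2].round(3),'x',R[:,0].round(3))
for a in sys.argv[1:]:
    q=np.array(eval(a));print(q,(R.T@(q-o['tcp_pos'])*1000).round(1))
E
python3 go.py '[.509,.345,.13]' '[.509,.345,.025]'
```

```text
2.1 [0.5381 0.1353 0.2311] [-0.07  0.3  -0.35  1.83  0.12  1.03 -1.79] w 0.0853 F [ 1.3 -0.1 -0.4] z [-0.  0. -1.] x [ 0.968  0.249 -0.   ]
[0.509 0.345 0.13 ] [  24.1 -210.3  101.1]
[0.509 0.345 0.025] [  24.1 -210.3  206.1]
```

Call:
send_rows(moves=[6,-52,0,0,12,-105,0,0,18,-158,10,0,24,-210,50,0,24,-210,95,0,24,-210,95,0,24,-210,95,0])

```text
clock: 2.98
tcp_pos: [0.511, 0.3418, 0.1376]
orientation: [-3.117, -0.391, -0.002]
contact_force: [0.4, 0.2, 0.3]
grip_width: 0.0853
```

```bash
python3 go.py '[.5093,.345,.025]'; python3 - <<'E'
from bench import r
import cv2,pickle,numpy as np
d={n:r.grab_frame(n) for n in('top','scene')}
pickle.dump(d,open('f1.pkl','wb'))
c=lambda i,x,y:cv2.resize(i[y:y+100,x:x+100,::-1],(400,400),interpolation=cv2.INTER_CUBIC)
cv2.imwrite('pics/z2.png',np.hstack([c(d['top']['img'],120,160),c(d['scene']['img'],145,190)]))
E
```

```text
2.975 [0.511  0.3418 0.1376] [-0.4   0.51 -0.39  1.77  0.24  0.91 -2.21] w 0.0853 F [0.4 0.2 0.3] z [ 0.001  0.    -1.   ] x [0.969 0.247 0.001]
[0.5093 0.345  0.025 ] [ -1.   -3.6 112.6]
```

View pics/z2.png

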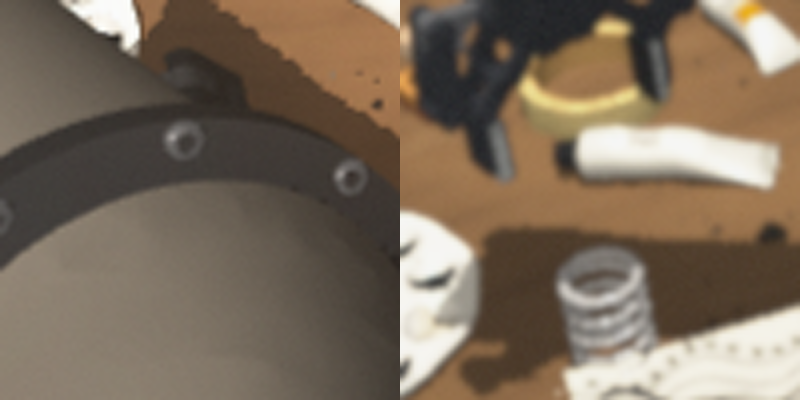

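Call:
send_rows(moves=[-1,-4,40,0,-1,-4,80,0,-1,-4,115,0,-1,-4,115,0,-1,-4,115,0])

```text
clock: 3.7
tcp_pos: [0.5096, 0.3466, 0.0235]
orientation: [-3.116, -0.391, -0.005]
contact_force: [0.1, 0.6, -0.2]
grip_width: 0.0856
```

```bash
python3 go.py '[.5093,.345,.022]'; python3 - <<'E'
from bench import r
import cv2,pickle,numpy as np
d={n:r.grab_frame(n) for n in('scene',)}
c=lambda i,x,y:cv2.resize(i[y:y+100,x:x+130,::-1],(780,600),interpolation=cv2.INTER_CUBIC)
cv2.imwrite('pics/z3.png',c(d['scene']['img'],135,190))
E
```

```text
3.7 [0.5096 0.3466 0.0235] [-0.45  0.66 -0.34  1.83  0.32  0.71 -2.29] w 0.0856 F [ 0.1  0.6 -0.2] z [ 0.003  0.002 -1.   ] x [0.969 0.247 0.003]
[0.5093 0.345  0.022 ] [-0.7  1.5  1.5]
```

View pics/z3.png

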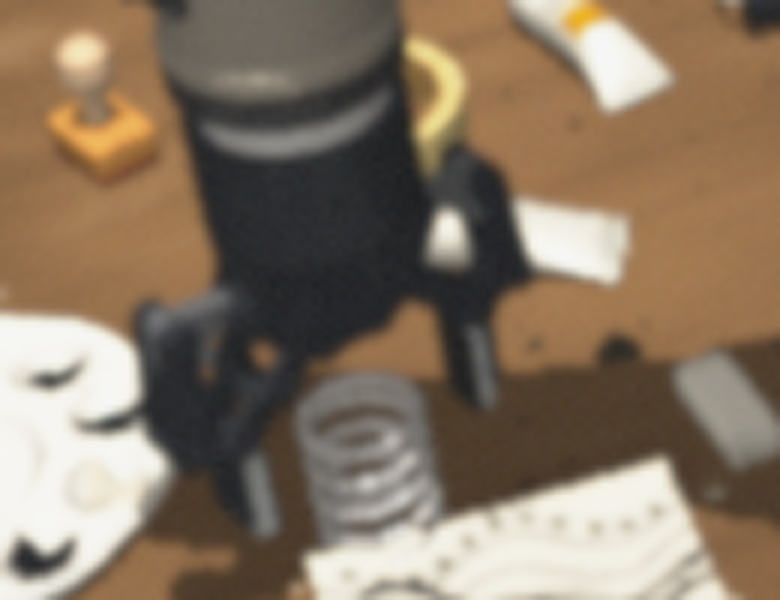

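Spring sits midway between the finger tips: crop tips (265,530) and (485,400), spring mid about (373,470). Closing.

Call:
send_rows(moves=[0,0,0,0,0,0,0,0,0,0,0,0,0,0,0,0,0,0,0,0,0,0,0,0], hand=1, newtons=40)

```text
clock: 4.5
tcp_pos: [0.5085, 0.3463, 0.0223]
orientation: [-3.116, -0.393, -0.002]
contact_force: [-1.7, -0.6, 6.4]
grip_width: 0.0441
```

Call:
send_rows(moves=[0,0,-20,0,0,0,-60,0,0,0,-100,0,0,0,-140,0,0,0,-140,0,0,0,-140,0])

```text
clock: 5.25
tcp_pos: [0.5079, 0.3456, 0.1616]
orientation: [3.117, 0.393, 0.0]
contact_force: [0.4, -0.2, 0.1]
grip_width: 0.0441
```

```bash
python3 go.py '[.53,.1,.165]' '[.477,-.1165,.165]'; python3 - <<'E'
from bench import r
import cv2,pickle,numpy as np
d={n:r.grab_frame(n) for n in('scene',)}
c=lambda i,x,y:cv2.resize(i[y:y+100,x:x+130,::-1],(780,600),interpolation=cv2.INTER_CUBIC)
cv2.imwrite('pics/z4.png',c(d['scene']['img'],125,150))
E
```

```text
5.25 [0.5079 0.3456 0.1616] [-0.4   0.48 -0.4   1.75  0.22  0.95 -2.21] w 0.0441 F [ 0.4 -0.2  0.1] z [ 0. -0. -1.] x [0.969 0.248 0.   ]
[0.53  0.1   0.165] [-39.5 243.4  -3.3]
[ 0.477  -0.1165  0.165 ] [-144.6  440.    -3.3]
```

View pics/z4.png

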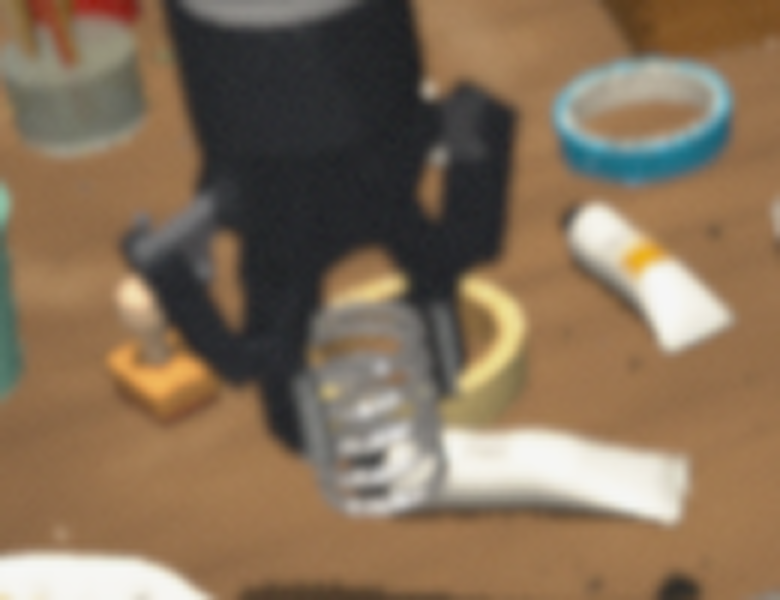

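Call:
send_rows(moves=[-6,40,-5,0,-13,80,-5,0,-20,121,-5,0,-26,162,-5,0,-33,203,-5,0,-40,243,-5,0,-62,285,-5,0,-84,325,-5,0])

```text
clock: 6.3
tcp_pos: [0.5061, 0.0086, 0.1651]
orientation: [-3.117, -0.393, 0.004]
contact_force: [1.1, 0.0, -1.1]
grip_width: 0.0441
```

Call:
send_rows(moves=[-20,40,0,0,-41,78,0,0,-61,114,0,0,-61,114,0,0,-61,114,0,0])

```text
clock: 6.92
tcp_pos: [0.4762, -0.1146, 0.1656]
orientation: [-3.116, -0.393, 0.002]
contact_force: [-0.1, 0.5, 0.1]
grip_width: 0.0439
```

```bash
python3 go.py '[.4765,-.1165,.165]'; python3 - <<'E'
from bench import r
import cv2,pickle,numpy as np
d={n:r.grab_frame(n) for n in('scene','top')}
c=lambda i,x,y:cv2.resize(i[y:y+80,x:x+80,::-1],(400,400),interpolation=cv2.INTER_CUBIC)
cv2.imwrite('pics/z5.png',np.hstack([c(d['scene']['img'],335,145),c(d['top']['img'],350,180)]))
E
```

```text
6.925 [ 0.4762 -0.1146  0.1656] [ 0.35  0.27 -0.29  2.04  0.1   0.85 -1.31] w 0.0439 F [-0.1  0.5  0.1] z [-0.001  0.001 -1.   ] x [ 0.969  0.248 -0.001]
[ 0.4765 -0.1165  0.165 ] [-0.2  1.9  0.6]
```

View pics/z5.png

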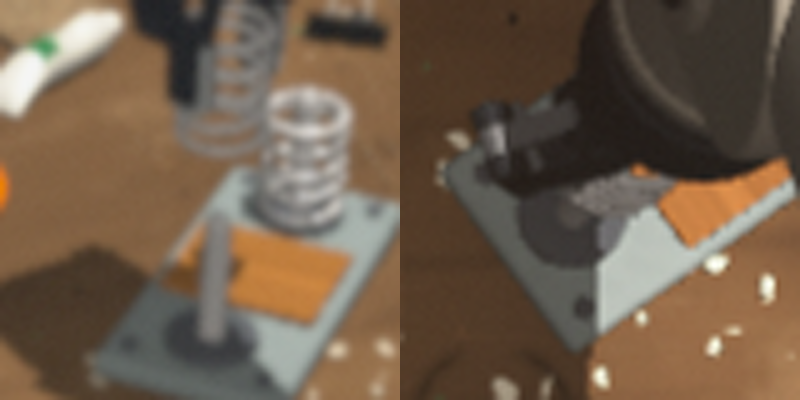

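```bash
python3 - <<'E'
import pickle
from h import *
d=pickle.load(open('f0.pkl','rb'));S=d['scene']
k=5
for x,y in[(-23,0),(23,0),(0,0)]:pass
c=np.array([.478,-.1145,.143])
r_=[proj(S,c+.0205*np.array([np.cos(a),np.sin(a),0])) for a in np.linspace(0,6.28,60)]
r_=np.array(r_);print('scene-frame rod centre ring at z.143 crop px',((r_-[335,145])*5+2).min(0),((r_-[335,145])*5+2).max(0),(proj(S,c)-[335,145])*5+2)
E
```

```text
scene-frame rod centre ring at z.143 crop px [179.84099032 110.42942187] [266.36256775 155.53833355] [223.04035583 132.67099   ]
```

Expected ring for a coaxial spring (crop 180–266, bottom 155) matches what is seen (about 175–270, bottom 156). Lowering.

Call:
send_rows(moves=[0,1,25,0,0,1,50,0,0,1,50,0])

```text
clock: 7.4
tcp_pos: [0.4756, -0.1149, 0.1148]
orientation: [-3.115, -0.396, 0.006]
contact_force: [-0.1, 0.2, -0.4]
grip_width: 0.044
```

Call:
send_rows(moves=[0,0,15,0,0,0,30,0,0,0,45,0,0,0,60,0,0,0,60,0])

```text
clock: 8.02
tcp_pos: [0.4758, -0.1161, 0.0549]
orientation: [-3.116, -0.393, 0.004]
contact_force: [0.6, 0.0, -1.0]
grip_width: 0.0438
```

```bash
python3 go.py '[.4762,-.1155,.0463]'; python3 - <<'E'
from bench import r
import cv2,pickle,numpy as np
d={n:r.grab_frame(n) for n in('scene','top')}
c=lambda i,x,y:cv2.resize(i[y:y+80,x:x+80,::-1],(400,400),interpolation=cv2.INTER_CUBIC)
cv2.imwrite('pics/z6.png',np.hstack([c(d['scene']['img'],335,145),c(d['top']['img'],350,180)]))
E
```

```text
8.025 [ 0.4758 -0.1161  0.0549] [ 0.31  0.45 -0.25  2.11  0.19  0.6  -1.38] w 0.0438 F [ 0.6  0.  -1. ] z [-0.003  0.001 -1.   ] x [ 0.969  0.248 -0.002]
[ 0.4762 -0.1155  0.0463] [ 0.6 -0.5  8.6]
```

View pics/z6.png

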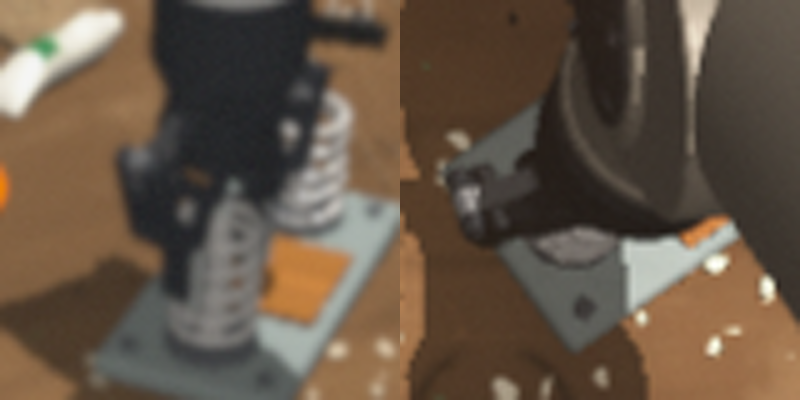

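Call:
send_rows(moves=[0,0,3,0,0,0,6,0,0,0,7,0,0,0,7,0])

```text
clock: 8.62
tcp_pos: [0.4768, -0.1163, 0.0493]
orientation: [3.117, 0.393, 0.0]
contact_force: [0.3, -0.3, -1.3]
grip_width: 0.0442
```

Call:
send_rows(moves=[0,0,1,0,0,0,2,0,0,0,2,0])

```text
clock: 9.0
tcp_pos: [0.4767, -0.1163, 0.0472]
orientation: [-3.117, -0.393, 0.0]
contact_force: [0.7, 0.8, 0.0]
grip_width: 0.0439
```

Call:
send_rows(moves=[0,0,1,0,0,0,1,0,0,0,1,0])

```text
clock: 9.38
tcp_pos: [0.4769, -0.1164, 0.0464]
orientation: [3.117, 0.393, 0.0]
contact_force: [0.3, -0.1, 0.3]
grip_width: 0.0441
```

Call:
send_rows(moves=[0,0,1,0,0,0,1,0,0,0,1,0])

```text
clock: 9.75
tcp_pos: [0.477, -0.1164, 0.0462]
orientation: [3.117, 0.393, 0.001]
contact_force: [-4.1, -0.2, 10.8]
grip_width: 0.0442
```

Contact: 11 N upward at the expected height (0.046). Releasing gently.

Call:
send_rows(moves=[0,0,0,0,0,0,0,0,0,0,0,0,0,0,0,0,0,0,0,0,0,0,0,0], hand=0.3)

```text
clock: 10.5
tcp_pos: [0.4768, -0.1163, 0.0453]
orientation: [-3.117, -0.393, -0.0]
contact_force: [-0.3, -0.7, -0.1]
grip_width: 0.0597
```

Call:
send_rows(moves=[0,0,0,0,0,0,0,0,0,0,0,0,0,0,-10,0,0,0,-30,0,0,0,-60,0,0,0,-100,0,0,0,-150,0], hand=0)

```text
clock: 11.5
tcp_pos: [0.476, -0.1162, 0.1967]
orientation: [-3.116, -0.393, 0.002]
contact_force: [1.3, -0.4, -0.4]
grip_width: 0.0855
```

Call:
send_rows(moves=[0,-40,0,0,0,-80,0,0,0,-120,0,0,0,-160,0,0,0,-200,0,0,0,-200,0,0])

```text
clock: 12.25
tcp_pos: [0.4265, 0.0804, 0.1961]
orientation: [-3.115, -0.402, -0.002]
contact_force: [-0.6, -0.9, -1.1]
grip_width: 0.0852
```

```bash
python3 go.py; python3 - <<'E'
from bench import r
import cv2,pickle,numpy as np
d={n:r.grab_frame(n) for n in('scene','top')}
pickle.dump(d,open('f2.pkl','wb'))
c=lambda i,x,y:cv2.resize(i[y:y+80,x:x+80,::-1],(400,400),interpolation=cv2.INTER_CUBIC)
cv2.imwrite('pics/z7.png',np.hstack([c(d['scene']['img'],335,145),c(d['top']['img'],350,180)]))
cv2.imwrite('pics/top7.png',d['top']['img'][:,:,::-1])
E
```

```text
12.25 [0.4265 0.0804 0.1961] [ 0.09  0.15 -0.45  2.12  0.08  0.89 -1.73] w 0.0852 F [-0.6 -0.9 -1.1] z [ 0.001  0.001 -1.   ] x [0.967 0.254 0.001]
```

View pics/z7.png

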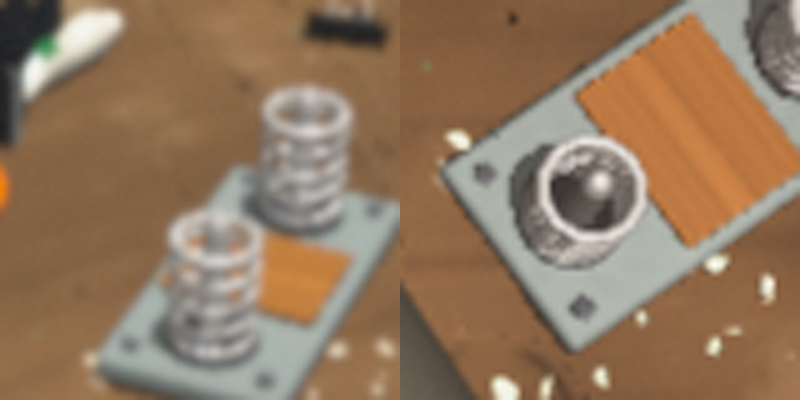

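View pics/top7.png

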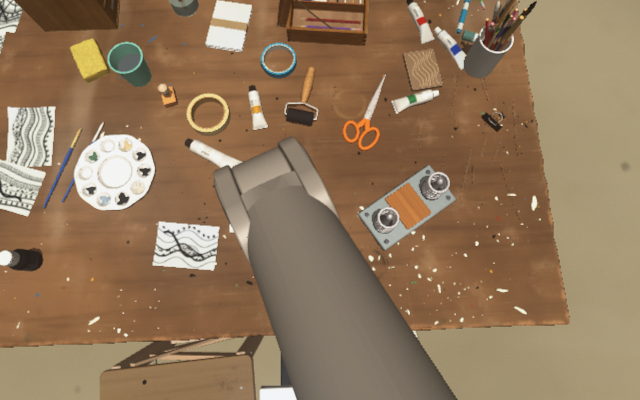

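The spring stands upright round the rod: top ring at top crop (591,188), scene crop (217,235). Checking its height numerically, and the slim spring.

```bash
python3 - <<'E'
import pickle,cv2
from h import *
d=pickle.load(open('f2.pkl','rb'));e=pickle.load(open('f0.pkl','rb'))
print(tri((d['top'],350+191/5-.4,180+188/5-.4),(d['scene'],335+217/5-.4,145+235/5-.4)))
c=lambda i:cv2.resize(i[200:250,255:315,::-1],(390,325),interpolation=cv2.INTER_CUBIC)
cv2.imwrite('pics/z8.png',np.hstack([c(e['scene']['img']),c(d['scene']['img'])]))
E
```

```text
(array([ 0.4776766 , -0.11597136,  0.08392893]), [np.float64(0.0014299860302280957), np.float64(0.0014299860302280703)])
```

View pics/z8.png

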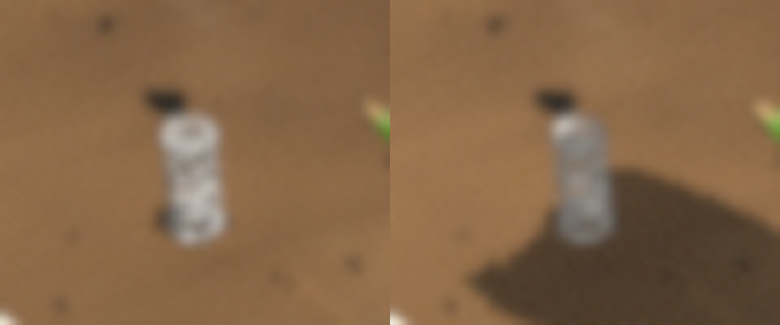

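Top ring at z = 0.084, exactly as it should be when seated, and the slim spring hasn't moved (crop (190,180) before, (580,180) minus 390 after). Handing in.

```bash
python3 -c "
from bench import r
print(r.hand_in())"
```

```text
the job is handed in; nothing more can be done
None
```

The wide spring is over the bare rod, standing straight and fully down on the collar. I gripped it upright, threaded it on and lowered it until about 11 N of contact at the expected height. Then I released it and backed the arm clear, at 12 s on the clock.

- **Seating:** the two cameras together put the spring's top ring at (0.478, -0.116, 0.084) m. That is about 1 mm from the measured rod axis, and the height is the expected 24 + 60 mm.
- **Slim spring:** it stands where it was in the before and after pictures.
- **Disagreement:** the two cameras' single-view positions differed by up to about 5 mm in y. I used positions from both cameras together, whose rays missed each other by 3–4 mm at most, well inside the tolerance.

No check failed; the hand-in gave no verdict.

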